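# Sort the coupling sleeves and show the odd one to the inspection camera

### The job

Three flanged sleeves stand loose on the bench: stand the short one and the long one, flange down, in the tray row that already holds a sleeve of the same length, setting them down without dropping them. Then pick up the odd one of in-between length and hold it still in the air before the inspection camera, its flange underside facing the lens squarely, centred on the line of sight and 12 cm from the lens; finish while still holding it there. Do not shift the sleeves already in the tray, the camera, or the bolt tray, pipe and cover lying around.

Things in the scene. Friction and masses are not known exactly. Their poses are not given: they have to be found in the camera images.
- short: Aluminium flanged sleeve 50 mm high: plain tube of 40 mm diameter on a round flange, 60 mm across, 8 mm thick; bore plugged 3 mm below the rim. The short one of the three loose sleeves. Starts standing on its flange on the bare bench. Origin: centre of the flange's flat underside (sealing face); +z along the tube to its rim; yaw means nothing. About 0.10 kg.
- odd: Aluminium flanged sleeve 70 mm high: plain tube of 40 mm diameter on a round flange, 60 mm across, 8 mm thick; bore plugged 3 mm below the rim. The odd one of the three loose sleeves, its length matches neither row. Starts standing on its flange on the bare bench. Origin: centre of the flange's flat underside (sealing face); +z along the tube to its rim; yaw means nothing. About 0.12 kg.
- long: Aluminium flanged sleeve 90 mm high: plain tube of 40 mm diameter on a round flange, 60 mm across, 8 mm thick; bore plugged 3 mm below the rim. The long one of the three loose sleeves. Starts standing on its flange on the bare bench. Origin: centre of the flange's flat underside (sealing face); +z along the tube to its rim; yaw means nothing. About 0.15 kg.
- row_short: Aluminium flanged sleeve 50 mm high: plain tube of 40 mm diameter on a round flange, 60 mm across, 8 mm thick; bore plugged 3 mm below the rim. Stands from the start in the far (+x) half of a tray row and marks it as the row for short sleeves; which row changes. Loose. Origin: centre of the flange's flat underside (sealing face); +z along the tube to its rim; yaw means nothing. About 0.10 kg.
- row_long: Aluminium flanged sleeve 90 mm high: plain tube of 40 mm diameter on a round flange, 60 mm across, 8 mm thick; bore plugged 3 mm below the rim. Stands from the start in the far (+x) half of a tray row and marks it as the row for long sleeves; which row changes. Loose. Origin: centre of the flange's flat underside (sealing face); +z along the tube to its rim; yaw means nothing. About 0.15 kg.
- tray: Fixed shallow steel tray, 240 mm along its x, 220 mm along its y, walls 25 mm high and 4 mm thick, floor 4 mm thick; a rib 22 mm high along its x at y = 0 parts it into two rows, one at y > 0 and one at y < 0, each 104 mm wide with its middle at y = +55 or -55 mm. Origin: centre of its underside. The near (-x) half of each row is empty.
- stand: Fixed foot of the bench inspection camera: steel plate 110 x 100 mm with a fork 67 mm high that carries the camera head; with the head, at most about 90 mm high. Origin: on the bench under the fork; -x is its front, the side the head leans to.
- lens (a point): Centre of the camera's front glass, inside a white ring light 54 mm across on top of the grey camera head. Its +z axis is the line of sight: it looks up, leaning 17 to 34 degrees from vertical towards the stand's front (the robot's side). The head is held by a stiff hinge and must not be moved.
- focus (a point): Point in the air on the line of sight, 120 mm in front of the lens (same axes as lens): the centre of the odd sleeve's sealing face belongs here, with the sleeve's +z along this +z, so that the flange underside looks straight at the lens.
- bolt_tray: Bystander: aluminium tray of bolts, 140 x 180 mm, 30 mm high, loose. Origin: centre of its underside.
- pipe: Bystander: white coolant pipe with brass ends, about 300 mm long, 44 mm high, lying loose. Origin: on the bench under its middle; +x along the pipe.
- cover: Bystander: aluminium housing cover with two round necks, 100 x 55 mm, 44 mm high, loose. Origin: centre of its underside.
Things that resemble listed ones, but are neither listed nor needed, are in the scene too. What is shaped like the short but green or red is not meant. Leave any pink or turquoise look-alike of the odd alone.

How it is judged (in metres and radians):
On the way, in this order (a step that is already met when the one before it is completed fails the run):
1. the short and the long sleeve stand released in the rows of their own length ((y of each of short, row_short in the frame of tray above 0.02 m or y of each of short, row_short in the frame of tray below -0.02 m) and y of short in the frame of tray between -0.1 and 0.1 m and x of short in the frame of tray between -0.11 and 0.11 m and z of each of short, long in the frame of tray below 0.01 m and angle between each of short, long's own z axis and vertical below 0.1 rad and linear speed of each of short, long below 0.03 m/s and contact force between the fingers and short below 0.1 N and (y of each of long, row_long in the frame of tray above 0.02 m or y of each of long, row_long in the frame of tray below -0.02 m) and y of long in the frame of tray between -0.1 and 0.1 m and x of long in the frame of tray between -0.11 and 0.11 m and contact force between the fingers and long below 0.1 N), for 0.2 s.
2. the odd sleeve is held before the lens (distance between odd and focus below 0.02 m and angle between the z axis of odd and the z axis of focus, either way round below 0.17 rad and angle between odd's own z axis and vertical below 1.2 rad and height (world z) of odd above 0.1 m and contact force between the fingers and odd above 2 N and linear speed of odd below 0.03 m/s and angular speed of odd below 0.2 rad/s and contact force between odd and stand below 0.1 N), for 0.3 s.
At the end, for the whole second after the job is handed in: Short and long sleeve stand let go on their flanges (tilt under 0.1 rad), each in the row of its own length; the odd one is held still, sealing face centre within 20 mm of the point 120 mm before the lens, axis within 0.17 rad of the line of sight, flange towards the lens (all of step 1 and all of step 2); the arm keeps its last pose, push and grip.
It fails at once if a sleeve already in the tray is shifted or knocked over (distance of any of row_short, row_long from where it was at the start of the episode above 0.015 m).
It fails at once if the inspection camera is knocked out of position (distance of focus from where it was at the start of the episode above 0.012 m).
It fails at once if the bolt tray, pipe or housing cover is disturbed (distance of any of bolt_tray, pipe, cover from where it was at the start of the episode above 0.03 m).
It fails at once if a sleeve is dropped or thrown instead of set down ((linear speed of short above 0.7 m/s and contact force between the fingers and short below 0.05 N) or (linear speed of long above 0.7 m/s and contact force between the fingers and long below 0.05 N) or (linear speed of odd above 0.7 m/s and contact force between the fingers and odd below 0.05 N)).
It also fails if it takes over 64 s, if anything falls off the work surface, if the arm or the gripper's body presses on something with over 40 N, if the wrist force passes 120 N, or if a joint passes its speed limit or range.

### The arm

A 6-joint arm with a two-finger parallel gripper is mounted at the origin on the work surface. World frame = base frame: x ahead of the robot, y to its left, z up, the work surface at z = 0. Lengths are in m, angles in degrees, forces in N, time in s.
With the tool pointing down it reaches from about 0.4 to 0.825 m from the base axis. Payload 7 kg.
Tool frame: the origin (TCP) lies midway between the tips of the shut fingers; the grasp point (between the pads) lies 19 mm behind it; z points along the fingers, y is the line along which they close (so a half turn about z gives the same grasp; the last joint's range is limited). The gripper opens to 88 mm and grips with 3 to 60 N. Pads are 19 mm wide; open, the fingers measure 130 mm over their backs; the gripper's body (78 mm by 193 mm) begins 47 mm behind the grasp point.
Start: joints at [83.142, 20.546, 0.682, 0, -70.136, -16.507], TCP at [0.268, 0.62, 0.227] pointing down, gripper open.
Joint ranges: [-176.03, 176.03], [-82.01, 121.73], [-58.28, 71.71], [-173.87, 95.51], [-174.79, -0.11], [-173.66, 173.66]. Speed limits (degrees/s): [136.94, 136.94, 172.46, 180, 180, 180].

### API

Orientations are given as [roll, pitch, yaw] about the fixed x, y, z axes, in that order (R = Rz(yaw) Ry(pitch) Rx(roll)).
In Python, from plant import r gives the robot as it stands.
- The arm moves only by the tool carry_out, never from a script. Its argument "deltas" is a list of rows, each a list of 3 entries, a list of its own where there are three numbers: the opening, from 0 (shut) to 1 (fully open), then the shift along the tool's x, y, z in mm, then the turn, a rotation vector about the tool's x, y, z in rad. In form: [[gripper, [tx, ty, tz], [rx, ry, rz]], ...]. A call has 1 to 12 rows; each row is the pose to reach, as a shift and turn from the pose commanded when the call began, along the tool's axes at that moment; what a row does not reach only later rows make up. A row lasts 1/10 s, in which the tool goes at most 50 mm and 8.59 degrees, less where a joint would pass 70% of its speed; a pose out of reach is approached as far as the arm can. A call with a gripper value outside its range is refused whole. The fingers move at their own pace and stop on an object; "squeeze" is the grip in N (left out, the last holds). Time passes only in rows, so rows that repeat a pose let the fingers close. It gives the time, the measured TCP pose, the force, the opening and the grip force at its end, in the units of the state.
- r.get_state(): the state, without advancing time (a new reading comes with each control period).
- r.capture(name): name is "scene" or "top"; returns (picture, depth): 420x560x3 uint8, red, green, blue; 420x560 float32, m along the optical axis (not along the pixel's ray), 0 where there is no reading.
- r.get_calibration(name): a dict with "fov_y" (degrees; the focal length in pixels is half the picture's height over the tangent of half this angle, whatever the lens; pixels are square), "cx", "cy" (the principal point, pixels), "distortion" ([k1, k2, p1, p2, k3] as OpenCV has them; the pictures are not rectified), "view" (4x4, takes a point from world to camera coordinates). Camera axes: x right, y down, z forward; pixel columns grow to the right and rows downward; lengths in m; the calibration is good to about 2 mm. A picture is of the moment at which its call begins. get_calibration takes no time and is no camera call.
- r.close_job(): hands the job in; it is judged then, once.
The state is a dict: "time_s": time; "joints": joint angles; "qd": joint speeds; "joint_torque": joint torques, N m; "tcp_pos": TCP position; "eef_rot": TCP orientation; "contact_force": force on the tool from outside, world axes, zero at the start; "moment": the same for the moment, N m; "gripper_width": finger opening in m; "gripper_force": force on a finger pad.
Only numpy, scipy, OpenCV 4.12 (cv2) and the standard library are available. Lean on these libraries where they do the work, as an engineer would, in place of code of your own. Each camera call takes 0.05 s, during which the arm holds its last target. There are 200 camera calls.

## Working session

There is one attempt and no reset: what is moved stays moved. The work goes in short steps, Python scripts to look and compute and a tool call to move; the robot and the scene stay as the last step left them, time stands still between calls to the robot, and variables do not carry over. Pictures are saved under pics/ and viewed, at most 10 in all, crops included, and the job is handed in when it is done.

Besides the shell and the picture viewer there is one more tool, called after "Call:" in YAML: its name, and indented under it one key for each argument. carry_out: Moves the arm, as the interface text tells. Its arguments: {"type":"object","properties":{"deltas":{"type":"array"},"squeeze":{"type":"number"}},"required":["deltas"]}

```bash
ls; mkdir -p pics; cat > h.py <<'E'
import numpy as np,cv2
from plant import r
def K(n):
    c=r.get_calibration(n);f=210/np.tan(np.radians(c['fov_y'])/2)
    return np.array([[f,0,c['cx']],[0,f,c['cy']],[0,0,1]]),np.array(c['distortion'],float),np.array(c['view'])
def cloud(n,depth):
    k,d,v=K(n);h,w=depth.shape
    uu,vv=np.meshgrid(np.arange(w),np.arange(h))
    p=cv2.undistortPoints(np.stack([uu,vv],-1).reshape(-1,1,2).astype(np.float64),k,d).reshape(h,w,2)
    P=np.dstack([p*depth[...,None],depth]);P[depth<=0]=np.nan
    return (P-v[:3,3])@v[:3,:3]
E
python3 - <<'E'
from h import *
for n in('scene','top'):
    im,d=r.capture(n);cv2.imwrite(f'pics/{n}0.png',cv2.resize(im[...,::-1],(784,588)));np.savez(f'{n}0.npz',im=im,d=d)
    k,di,v=K(n);print(n,k[0,0],di,'cam at',-v[:3,:3].T@v[:3,3],'fwd',v[2,:3])
print(r.get_state())
E
```

```text
pics
scene 440.6895951104048 [-0.10074923  0.          0.          0.          0.        ] cam at [ 1.27812393 -0.09498834  1.21005741] fwd [-0.5459044   0.045223   -0.83662612]
top 518.2362893308878 [-0.13683201  0.          0.          0.          0.        ] cam at [ 0.36507344 -0.03938507  1.45576405] fwd [ 0.15046148  0.00419623 -0.98860697]
{'time_s': 0.1, 'joints': array([ 8.31441699e+01,  2.05883038e+01,  6.37776403e-01, -1.63776553e-02,
       -7.01359235e+01, -1.65057682e+01]), 'qd': array([0.02343329, 0.01014227, 0.19237252, 0.06311686, 0.01278447,
       0.03787551]), 'joint_torque': array([-3.65110136e-04, -5.84164202e+01,  2.93751383e+01,  7.01557830e+00,
        1.02283160e-02, -4.88331773e-05]), 'tcp_pos': array([0.26753021, 0.61923437, 0.2257002 ]), 'eef_rot': array([ 1.79912737e+02, -9.80154405e-03, -2.33671674e+01]), 'contact_force': array([ 0.01869695,  0.47452651, -0.31062287]), 'moment': array([0.01437431, 0.01612336, 0.0678831 ]), 'gripper_force': 0.0, 'gripper_width': 0.0874933041408897}
```

View pics/scene0.png

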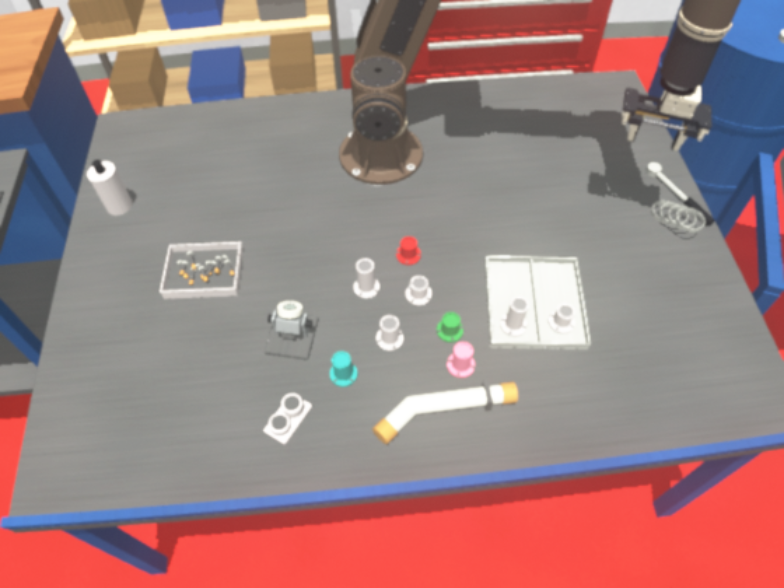

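View pics/top0.png

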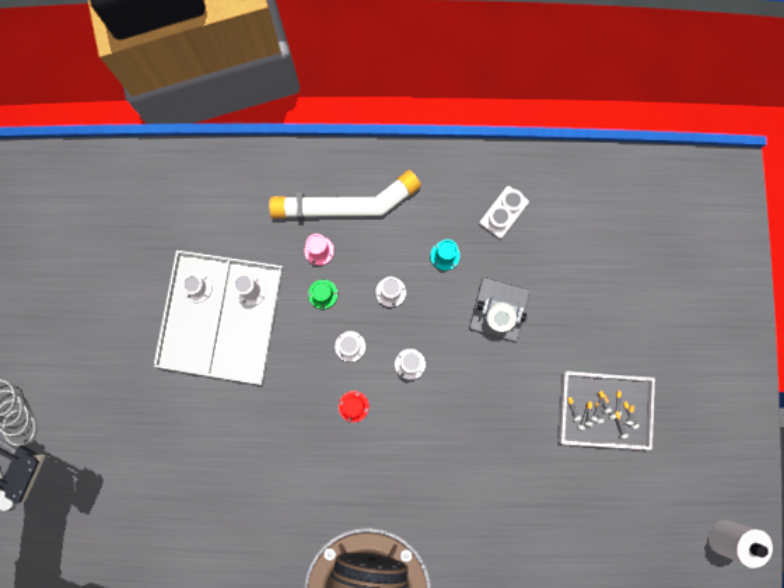

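The scene view (784x588) shows grey loose sleeves at (365,275) tall, (419,290) small and (389,330) in between. The tray's left row holds a tall sleeve at (516,315) and its right row a small one at (564,318). The red, green, pink and turquoise look-alikes are not meant. In the top view the grey ones are at (410,363), (350,346) and (390,291), and the ring light is at (501,318). I'll measure their heights next.

```bash
cat > m.py <<'E'
from h import *
def sleeve(n,P,xy,rad=.05):
    g=(np.hypot(P[...,0]-xy[0],P[...,1]-xy[1])<rad)
    Q=P[g]; Q=Q[np.isfinite(Q[:,2])]
    zt=np.percentile(Q[Q[:,2]>.02][:,2],95)
    top=Q[Q[:,2]>zt-.007]; (c,rr)=cv2.minEnclosingCircle(top[:,:2].astype(np.float32)); return np.round([zt,*c,rr,len(top)],4)
E
python3 - <<'E'
from m import *
for n,px in(('top',dict(a=(390,291),b=(350,346),c=(410,363),rL=(245,285),rS=(194,285),ring=(501,318),green=(323,293),red=(353,406),pink=(319,247),turq=(446,254))),('scene',dict(a=(389,321),b=(419,283),c=(365,265),rL=(517,304),rS=(564,312),ring=(291,308)))):
    z=np.load(n+'0.npz');P=cloud(n,z['d']);np.save(n+'P.npy',P)
    for k,(u,v) in px.items():
        p=P[int(v/1.4),int(u/1.4)]
        print(n,k,p.round(4),'' if k=='ring' else sleeve(n,P,p[:2],.026))
    z=P[...,2]
# ring light: bright pixels and the grey level around
P=np.load('topP.npy');im=np.load('top0.npz')['im']
m=(P[...,2]>.03)&(np.hypot(P[...,0]-P[227,358,0],P[...,1]-P[227,358,1])<.08)
Q=P[m];print(len(Q),Q.min(0),Q.max(0))
a,b=np.hstack([im[200:250,335:380],im[200:250,335:380]*0]),0
c1=cv2.resize(im[195:250,330:385,::-1],(550,550),interpolation=cv2.INTER_NEAREST)
im2=np.load('scene0.npz')['im'];c2=cv2.resize(im2[170:270,230:320,::-1],(0,0),fx=6,fy=6)[:550]
cv2.imwrite('pics/crop1.png',cv2.resize(np.hstack([c1[:,:550],c2[:550]]),(800,400)))
# tray pts
m=(P[...,2]>.018)&(P[...,2]<.035)
v,u=np.nonzero(m); s=(u<205)&(u>105)&(v>170)&(v<280)
Q=P[m][s];print('tray walls',cv2.minAreaRect(Q[:,:2].astype(np.float32)))
E
```

```text
top a [ 0.5867 -0.0348  0.0622] [ 7.330e-02  5.915e-01 -3.710e-02  2.010e-02  1.290e+02]
top b [0.4776 0.0399 0.0485] [5.320e-02 4.801e-01 4.270e-02 2.000e-02 1.370e+02]
top c [ 0.4442 -0.0736  0.09  ] [ 9.360e-02  4.467e-01 -7.710e-02  1.980e-02  1.290e+02]
top rL [0.5894 0.2421 0.0898] [9.790e-02 5.895e-01 2.447e-01 2.030e-02 1.240e+02]
top rS [0.5942 0.3538 0.0527] [5.800e-02 5.951e-01 3.578e-01 2.000e-02 1.130e+02]
top ring [ 0.5327 -0.2476  0.0782] 
top green [0.5819 0.0976 0.0454] [5.300e-02 5.851e-01 1.004e-01 2.010e-02 1.200e+02]
top red [0.3615 0.0323 0.0454] [5.330e-02 3.607e-01 3.390e-02 2.000e-02 1.360e+02]
top pink [0.6708 0.1067 0.0639] [7.440e-02 6.751e-01 1.109e-01 2.020e-02 1.250e+02]
top turq [ 0.6593 -0.1432  0.0677] [ 7.320e-02  6.675e-01 -1.459e-01  2.000e-02  1.180e+02]
scene a [ 0.5839 -0.0394  0.0646] [ 6.920e-02  5.921e-01 -3.750e-02  1.930e-02  1.020e+02]
scene b [0.477  0.0428 0.0421] [5.120e-02 4.816e-01 4.270e-02 2.140e-02 8.400e+01]
scene c [ 0.4432 -0.0786  0.086 ] [ 9.030e-02  4.484e-01 -7.780e-02  2.070e-02  9.600e+01]
scene rL [0.5871 0.2414 0.0872] [9.410e-02 5.911e-01 2.430e-01 2.140e-02 1.150e+02]
scene rS [0.5956 0.3507 0.0521] [5.490e-02 5.987e-01 3.584e-01 2.200e-02 1.010e+02]
scene ring [ 0.5429 -0.2481  0.0889] 
587 [ 0.50918785 -0.30037322  0.0323153 ] [ 0.58042114 -0.20526996  0.0989055 ]
tray walls ((0.5358297824859619, 0.30908334255218506), (0.22392818331718445, 0.24133844673633575), 81.78604125976562)
```

View pics/crop1.png

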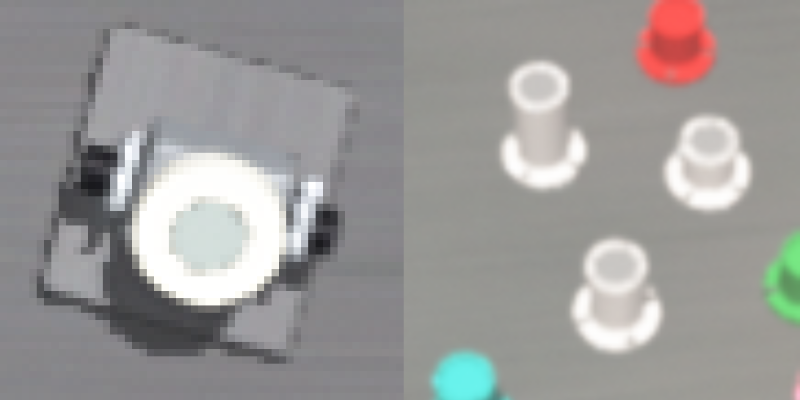

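The crop confirms the match: sleeve c (410,363 top) is 91 mm tall, so it's the long one. Sleeve b (350,346) is 51 mm, the short. Sleeve a (390,291) is 71 mm, the odd. Next I'll fit the ring-light plane and plan the first move.

```bash
cat > mv.py <<'E'
from h import *
from scipy.spatial.transform import Rotation as R
def down(psi): return R.from_euler('xyz',[180,0,psi],degrees=True)
def plan(*wps):
    s=r.get_state();R0=R.from_euler('xyz',s['eef_rot'],degrees=True);p0=np.array(s['tcp_pos'])
    print('t',round(s['time_s'],2),'tcp',p0.round(4),s['eef_rot'].round(2),'j',s['joints'].round(1),'w',round(s['gripper_width'],4))
    for p,Rt in wps: print(R0.inv().apply(np.array(p)-p0).__mul__(1000).round(1).tolist(),(R0.inv()*Rt).as_rotvec().round(3).tolist())
E
python3 - <<'E'
from mv import *
from m import *
from mv import R
for n,c in(('top',(358,227)),('scene',(208,220))):
    P=np.load(n+'P.npy');im=np.load(n+'0.npz')['im'];hsv=cv2.cvtColor(im,cv2.COLOR_RGB2HSV)
    m=((im.min(2)>225)).astype(np.uint8)
    m[:c[1]-25]=0;m[c[1]+25:]=0;m[:,:c[0]-25]=0;m[:,c[0]+25:]=0
    k,l,st,_=cv2.connectedComponentsWithStats(m);b=1+np.argmax(st[1:,4])
    cn,_=cv2.findContours((l==b).astype(np.uint8),0,1)
    hull=np.zeros_like(m);cv2.drawContours(hull,[cv2.convexHull(cn[0])],0,1,-1)
    Q=P[(l==b)&np.isfinite(P[...,2])]
    for _ in range(4):
        A=np.c_[Q[:,:2],np.ones(len(Q))];co=np.linalg.lstsq(A,Q[:,2],rcond=None)[0];e=Q[:,2]-A@co
        Q=Q[abs(e)<max(2*e.std(),.001)]
    N=np.array([-co[0],-co[1],1]);N/=np.linalg.norm(N)
    B=R.align_vectors([[0,0,1]],[N])[0];q=B.apply(Q);cc,rr=cv2.minEnclosingCircle(q[:,:2].astype(np.float32));cc=B.inv().apply([*cc,q[:,2].mean()])
    print(n,st[b],len(Q),'n',N,'tilt',np.degrees(np.arccos(N[2])),'az',np.degrees(np.arctan2(N[1],N[0])),'res',e.std(),'cen',cc,'rad',rr,'mean',Q.mean(0))
    print('ellipse',cv2.fitEllipse(cv2.convexHull(cn[0])))
L=[.4475,-.0775]
plan(([*L,.16],down(-98)))
E
```

```text
top [349 216  20  21 239] 204 n [-0.45014754  0.1447491   0.88114408] tilt 28.219317315100657 az 162.17432566226475 res 0.0028912409889576547 cen [ 0.53296769 -0.25019839  0.08142125] rad 0.02781759575009346 mean [ 0.5337141  -0.24995623  0.08176279]
ellipse ((358.2502136230469, 226.00038146972656), (19.665191650390625, 20.4116153717041), 44.68416976928711)
scene [198 216  18  11 120] 100 n [-0.43866413  0.10441036  0.89256499] tilt 26.802646795319134 az 166.61164021096187 res 0.002346517884896928 cen [ 0.53428326 -0.25269379  0.07988338] rad 0.03213149309158325 mean [ 0.53986492 -0.2512413   0.08245666]
ellipse ((206.06649780273438, 220.34652709960938), (12.025476455688477, 17.236812591552734), 82.44300842285156)
t 0.1 tcp [0.2675 0.6192 0.2257] [ 1.7991e+02 -1.0000e-02 -2.3370e+01] j [ 83.1  20.6   0.6  -0.  -70.1 -16.5] w 0.0875
[441.5, 568.1, 66.6] [0.001, -0.001, 1.303]
```

Call:
carry_out:
  deltas:
    - [1,[15,20,2],[0,0,0.06]]
    - [1,[40,51,6],[0,0,0.16]]
    - [1,[68,88,10],[0,0,0.28]]
    - [1,[98,126,15],[0,0,0.4]]
    - [1,[128,165,20],[0,0,0.53]]
    - [1,[158,203,25],[0,0,0.66]]
    - [1,[188,242,30],[0,0,0.79]]
    - [1,[218,280,34],[0,0,0.92]]
    - [1,[246,316,38],[0,0,1.05]]
    - [1,[270,348,42],[0,0,1.17]]
    - [1,[288,370,45],[0,0,1.25]]
    - [1,[300,386,46],[0,0,1.3]]
  squeeze: 25

```text
time_s: 1.3
tcp_pos: [0.3898, 0.1442, 0.1802]
eef_rot: [180.0, -0.0, -98.1]
contact_force: [0.7, 0.3, 0.2]
gripper_width: 0.0872
gripper_force: 0.0
```

```bash
python3 - <<'E'
from mv import *
L=[.4475,-.0775]
plan(([*L,.16],down(-98)),([*L,.041],down(-98)))
# triangulate lens
o=[]
for n,c in(('top',(358.25,226.)),('scene',(206.07,220.35))):
    k,d,v=K(n);q=cv2.undistortPoints(np.array([[c]],float),k,d)[0,0];a=v[:3,:3].T@np.array([*q,1]);a/=np.linalg.norm(a);o.append((-v[:3,:3].T@v[:3,3],a))
A=sum(np.eye(3)-np.outer(a,a) for _,a in o);b=sum((np.eye(3)-np.outer(a,a))@c for c,a in o);x=np.linalg.solve(A,b)
print(x,[np.linalg.norm((np.eye(3)-np.outer(a,a))@(x-c)) for c,a in o])
E
```

```text
t 1.3 tcp [0.3898 0.1442 0.1802] [ 1.7997e+02 -2.0000e-02 -9.8110e+01] j [ 47.8  -2.5 -33.9  -0.  -58.6 -55.9] w 0.0872
[211.3, -88.4, 20.2] [0.0, -0.0, -0.002]
[211.3, -88.5, 139.2] [0.0, -0.0, -0.002]
[ 0.53567582 -0.25201691  0.07633526] [np.float64(0.0007196244347482949), np.float64(0.0007196244347481929)]
```

Call:
carry_out:
  deltas:
    - [1,[25,-10,3],[0,0,0]]
    - [1,[63,-26,8],[0,0,0]]
    - [1,[105,-44,13],[0,0,0]]
    - [1,[147,-62,18],[0,0,0]]
    - [1,[182,-76,20],[0,0,0]]
    - [1,[204,-85,20],[0,0,0]]
    - [1,[211.3,-88.5,25],[0,0,0]]
    - [1,[211.3,-88.5,50],[0,0,0]]
    - [1,[211.3,-88.5,85],[0,0,0]]
    - [1,[211.3,-88.5,115],[0,0,0]]
    - [1,[211.3,-88.5,133],[0,0,0]]
    - [1,[211.3,-88.5,139],[0,0,0]]

```text
time_s: 2.5
tcp_pos: [0.4472, -0.075, 0.0396]
eef_rot: [179.8, -0.1, -97.8]
contact_force: [-0.3, 0.3, -0.1]
gripper_width: 0.0876
gripper_force: 0.0
```

Call:
carry_out:
  deltas:
    - [0,[0,0,0],[0,0,0]]
    - [0,[0,0,0],[0,0,0]]
    - [0,[0,0,0],[0,0,0]]
    - [0,[0,0,0],[0,0,0]]
    - [0,[0,0,0],[0,0,0]]
    - [0,[0,0,0],[0,0,0]]
    - [0,[0,0,0],[0,0,0]]
    - [0,[0,0,0],[0,0,0]]

```text
time_s: 3.3
tcp_pos: [0.4488, -0.0751, 0.0418]
eef_rot: [-180.0, -0.0, -97.8]
contact_force: [-1.9, 1.0, 4.1]
gripper_width: 0.0394
gripper_force: 25.0
```

```bash
python3 - <<'E'
from mv import *
T=[.4815,.264];
plan(([.4475,-.0775,.19],down(-98.2)),([*T,.19],down(-98.2)),([*T,.051],down(-98.2)))
im,d=r.capture('scene');cv2.imwrite('pics/g1.png',cv2.resize(im[150:300,180:380,::-1],(800,600)))
E
```

```text
t 3.3 tcp [ 0.4488 -0.0751  0.0418] [-180.     -0.    -97.85] j [ 15.4  12.4 -39.9   0.  -37.7 -23.3] w 0.0394
[2.5, 1.0, -148.2] [-0.0, -0.0, 0.006]
[-340.4, 13.9, -148.2] [-0.0, -0.0, 0.006]
[-340.4, 13.9, -9.2] [-0.0, -0.0, 0.006]
```

View pics/g1.png

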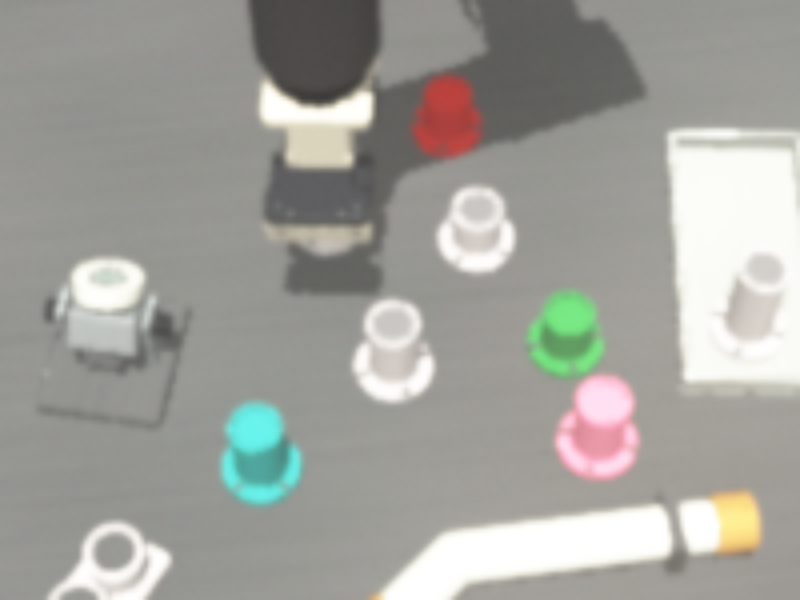

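The picture shows the long sleeve between the fingers at (320,240), with the neighbours untouched. Width is 39.4 mm and grip 25 N. Next I lift it and carry it to the left tray row, beside the tall sleeve at (755,300).

Call:
carry_out:
  deltas:
    - [0,[0,0,-10],[0,0,0]]
    - [0,[0,0,-35],[0,0,0]]
    - [0,[0,0,-70],[0,0,0]]
    - [0,[-10,1,-100],[0,0,0]]
    - [0,[-38,2,-112],[0,0,0]]
    - [0,[-76,4,-115],[0,0,0]]
    - [0,[-118,5,-115],[0,0,0]]
    - [0,[-160,7,-115],[0,0,0]]
    - [0,[-202,9,-115],[0,0,0]]
    - [0,[-240,10,-115],[0,0,0]]
    - [0,[-270,12,-115],[0,0,0]]
    - [0,[-290,12,-115],[0,0,0]]

```text
time_s: 4.55
tcp_pos: [0.4764, 0.2158, 0.1569]
eef_rot: [-180.0, 0.0, -97.8]
contact_force: [0.6, -0.4, -1.1]
gripper_width: 0.0398
gripper_force: 25.0
```

Call:
carry_out:
  deltas:
    - [0,[-15,0,0],[0,0,0]]
    - [0,[-35,1,0],[0,0,0]]
    - [0,[-47,2,5],[0,0,0]]
    - [0,[-50,2,20],[0,0,0]]
    - [0,[-50,2,45],[0,0,0]]
    - [0,[-50,2,70],[0,0,0]]
    - [0,[-50,2,88],[0,0,0]]
    - [0,[-50,2,98],[0,0,0]]
    - [0,[-50,2,103],[0,0,0]]
    - [0,[-50,2,103],[0,0,0]]

```text
time_s: 5.55
tcp_pos: [0.4814, 0.2635, 0.0533]
eef_rot: [180.0, -0.0, -97.9]
contact_force: [-0.2, -0.7, -1.7]
gripper_width: 0.0401
gripper_force: 25.0
```

```bash
python3 - <<'E'
from mv import *
T=[.4815,.264];
plan(([*T,.051],down(-98.2)))
print(r.get_state()['contact_force'])
im,d=r.capture('scene');cv2.imwrite('pics/g2.png',cv2.resize(im[150:270,320:480,::-1],(800,600)))
E
```

```text
t 5.55 tcp [0.4814 0.2635 0.0533] [ 1.7998e+02 -3.0000e-02 -9.7860e+01] j [ 49.1  19.  -27.6   0.  -43.5 -57. ] w 0.0401
[-0.6, -0.0, 2.3] [0.0, -0.001, 0.006]
[-0.19661966 -0.65495318 -1.68847333]
```

View pics/g2.png

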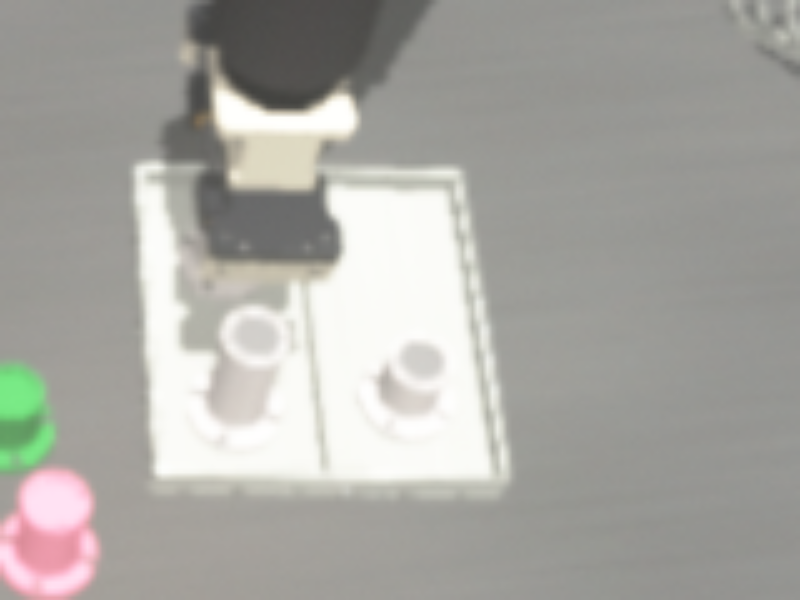

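The long sleeve hangs in the left row behind the tall one at (250,370), with clear space around it. I'll lower it gently.

Call:
carry_out:
  deltas:
    - [0,[0,0,3],[0,0,0]]
    - [0,[0,0,5],[0,0,0]]
    - [0,[0,0,6],[0,0,0]]
    - [0,[0,0,7],[0,0,0]]
    - [0,[0,0,7.5],[0,0,0]]
    - [0,[0,0,7.5],[0,0,0]]

```text
time_s: 6.2
tcp_pos: [0.4814, 0.2636, 0.046]
eef_rot: [180.0, -0.0, -97.8]
contact_force: [0.0, 0.5, -1.7]
gripper_width: 0.0398
gripper_force: 25.0
```

Call:
carry_out:
  deltas:
    - [0,[0,0,1],[0,0,0]]
    - [0,[0,0,1.5],[0,0,0]]
    - [0,[0,0,1.5],[0,0,0]]

```text
time_s: 6.5
tcp_pos: [0.4815, 0.2637, 0.0458]
eef_rot: [-180.0, 0.0, -97.8]
contact_force: [-4.8, -1.9, 11.5]
gripper_width: 0.0397
gripper_force: 25.0
```

Call:
carry_out:
  deltas:
    - [0.55,[0,0,1],[0,0,0]]
    - [0.65,[0,0,1],[0,0,0]]
    - [0.7,[0,0,0],[0,0,0]]
    - [0.7,[0,0,0],[0,0,0]]
    - [0.7,[0,0,-15],[0,0,0]]
    - [0.7,[0,0,-40],[0,0,0]]
    - [0.7,[0,0,-75],[0,0,0]]
    - [0.8,[0,0,-105],[0,0,0]]
    - [1,[0,0,-120],[0,0,0]]
    - [1,[0,0,-125],[0,0,0]]

```text
time_s: 7.5
tcp_pos: [0.4822, 0.2643, 0.1716]
eef_rot: [-179.9, 0.2, -97.8]
contact_force: [-0.5, -0.8, -1.1]
gripper_width: 0.0799
gripper_force: 0.0
```

```bash
python3 - <<'E'
from mv import *
from m import sleeve
im,d=r.capture('top');P=cloud('top',d)
for k,c in dict(long=(.4815,.2635),rL=(.5895,.2447),rS=(.595,.3578),short=(.4805,.0427),odd=(.5917,-.0372)).items(): print(k,sleeve('top',P,c,.035))
S=[.481,.0427]
plan(([*S,.12],down(-98.2)),([*S,.02],down(-98.2)))
E
```

```text
long [6.171e-01 4.815e-01 2.635e-01 3.500e-02 1.298e+03]
rL [2.844e-01 5.752e-01 2.472e-01 3.010e-02 1.810e+02]
rS [5.760e-02 6.040e-01 3.606e-01 1.040e-02 1.800e+01]
short [5.41e-02 4.80e-01 4.26e-02 2.02e-02 1.22e+02]
odd [ 7.390e-02  5.909e-01 -3.710e-02  1.990e-02  1.170e+02]
t 7.55 tcp [0.4819 0.2641 0.1711] [-1.7991e+02  1.2000e-01 -9.7840e+01] j [ 49.2  11.2 -19.9   0.  -58.7 -57. ] w 0.0837
[219.6, -29.2, 50.7] [-0.002, 0.002, 0.006]
[219.8, -29.1, 150.7] [-0.002, 0.002, 0.006]
```

Call:
carry_out:
  deltas:
    - [1,[20,-3,0],[0,0,0]]
    - [1,[55,-7,5],[0,0,0]]
    - [1,[97,-13,18],[0,0,0]]
    - [1,[140,-19,32],[0,0,0]]
    - [1,[178,-24,44],[0,0,0]]
    - [1,[206,-28,50],[0,0,0]]
    - [1,[219,-29,55],[0,0,0]]
    - [1,[219.6,-29,75],[0,0,0]]
    - [1,[219.6,-29,105],[0,0,0]]
    - [1,[219.6,-29,132],[0,0,0]]
    - [1,[219.6,-29,146],[0,0,0]]
    - [1,[219.6,-29,150.5],[0,0,0]]

```text
time_s: 8.75
tcp_pos: [0.4785, 0.0413, 0.0168]
eef_rot: [179.8, -0.1, -97.9]
contact_force: [-0.1, -0.3, 0.1]
gripper_width: 0.0877
gripper_force: 0.0
```

Call:
carry_out:
  deltas:
    - [0,[0,0,0],[0,0,0]]
    - [0,[0,0,0],[0,0,0]]
    - [0,[0,0,0],[0,0,0]]
    - [0,[0,0,0],[0,0,0]]
    - [0,[0,0,0],[0,0,0]]
    - [0,[0,0,0],[0,0,0]]
    - [0,[0,0,0],[0,0,0]]

```text
time_s: 9.45
tcp_pos: [0.4802, 0.0422, 0.0193]
eef_rot: [-180.0, 0.0, -97.9]
contact_force: [-1.5, 1.2, 3.3]
gripper_width: 0.0394
gripper_force: 25.0
```

```bash
python3 - <<'E'
from mv import *
from m import sleeve
im,d=r.capture('top');P=cloud('top',d)
for k,c in dict(long=(.4815,.2635),rL=(.5895,.2447),rS=(.595,.3578)).items(): print(k,sleeve('top',P,c,.035))
c=np.array([.5358,.3091]);a=np.radians(-8.2);T=c+np.array([[np.cos(a),-np.sin(a)],[np.sin(a),np.cos(a)]])@[-.047,.055];print(T)
plan(([*T,.12],down(-98.2)),([*T,.03],down(-98.2)))
E
```

```text
long [9.670e-02 4.823e-01 2.623e-01 1.960e-02 7.600e+01]
rL [9.710e-02 5.897e-01 2.456e-01 2.030e-02 1.350e+02]
rS [5.850e-02 5.947e-01 3.572e-01 2.010e-02 1.080e+02]
[0.49712511 0.37024125]
t 9.5 tcp [0.4803 0.0422 0.0193] [-1.7998e+02  1.0000e-02 -9.7850e+01] j [ 28.5  16.7 -37.8   0.  -35.4 -36.3] w 0.0396
[-327.3, 28.0, -100.7] [-0.0, 0.0, 0.006]
[-327.3, 28.1, -10.7] [-0.0, 0.0, 0.006]
```

Call:
carry_out:
  deltas:
    - [0,[0,0,-10],[0,0,0]]
    - [0,[0,0,-35],[0,0,0]]
    - [0,[0,0,-72],[0,0,0]]
    - [0,[-10,1,-108],[0,0,0]]
    - [0,[-38,3,-130],[0,0,0]]
    - [0,[-76,6,-137],[0,0,0]]
    - [0,[-118,10,-140],[0,0,0]]
    - [0,[-160,14,-140],[0,0,0]]
    - [0,[-202,17,-140],[0,0,0]]
    - [0,[-240,21,-140],[0,0,0]]
    - [0,[-270,23,-140],[0,0,0]]
    - [0,[-290,25,-140],[0,0,0]]

```text
time_s: 10.7
tcp_pos: [0.4947, 0.3347, 0.1593]
eef_rot: [180.0, -0.0, -97.8]
contact_force: [-0.4, -0.2, -1.1]
gripper_width: 0.0392
gripper_force: 25.0
```

Call:
carry_out:
  deltas:
    - [0,[-15,1,0],[0,0,0]]
    - [0,[-30,2,0],[0,0,0]]
    - [0,[-37,3,10],[0,0,0]]
    - [0,[-37.3,3,35],[0,0,0]]
    - [0,[-37.3,3,70],[0,0,0]]
    - [0,[-37.3,3,100],[0,0,0]]
    - [0,[-37.3,3,118],[0,0,0]]
    - [0,[-37.3,3,126],[0,0,0]]
    - [0,[-37.3,3,130],[0,0,0]]
    - [0,[-37.3,3,132],[0,0,0]]
    - [0,[-37.3,3,132],[0,0,0]]

```text
time_s: 11.8
tcp_pos: [0.4975, 0.3705, 0.0278]
eef_rot: [-180.0, 0.1, -97.9]
contact_force: [0.5, -0.5, -1.3]
gripper_width: 0.0395
gripper_force: 25.0
```

Contact is expected at z ≈ 0.0235, about 4 to 5 mm lower.

Call:
carry_out:
  deltas:
    - [0,[0,0,2],[0,0,0]]
    - [0,[0,0,3.5],[0,0,0]]
    - [0,[0,0,4.5],[0,0,0]]
    - [0,[0,0,5],[0,0,0]]
    - [0,[0,0,5],[0,0,0]]

```text
time_s: 12.3
tcp_pos: [0.4972, 0.3704, 0.0233]
eef_rot: [-180.0, 0.0, -97.8]
contact_force: [-3.2, -1.7, 7.7]
gripper_width: 0.0395
gripper_force: 25.0
```

Call:
carry_out:
  deltas:
    - [0.55,[0,0,0],[0,0,0]]
    - [0.65,[0,0,0],[0,0,0]]
    - [0.7,[0,0,0],[0,0,0]]
    - [0.7,[0,0,0],[0,0,0]]
    - [0.7,[0,0,-15],[0,0,0]]
    - [0.7,[0,0,-40],[0,0,0]]
    - [0.7,[0,0,-75],[0,0,0]]
    - [0.8,[0,0,-110],[0,0,0]]
    - [1,[0,0,-135],[0,0,0]]
    - [1,[0,0,-145],[0,0,0]]

```text
time_s: 13.3
tcp_pos: [0.498, 0.3711, 0.1701]
eef_rot: [-179.9, 0.2, -97.8]
contact_force: [0.3, 0.6, 0.1]
gripper_width: 0.0795
gripper_force: 0.0
```

```bash
python3 - <<'E'
from mv import *
O=[.5915,-.0373]
plan(([*O,.15],down(-98.2)),([*O,.03],down(-98.2)))
E
```

```text
t 13.3 tcp [0.498  0.3711 0.1701] [-179.86    0.2   -97.83] j [ 54.7  17.7 -11.2   0.  -60.9 -62.5] w 0.0795
[391.9, -148.2, 19.1] [-0.002, 0.004, 0.006]
[392.3, -147.9, 139.1] [-0.002, 0.004, 0.006]
```

Call:
carry_out:
  deltas:
    - [1,[20,-7,0],[0,0,0]]
    - [1,[52,-20,0],[0,0,0]]
    - [1,[90,-34,0],[0,0,0]]
    - [1,[130,-49,0],[0,0,0]]
    - [1,[172,-65,0],[0,0,0]]
    - [1,[214,-81,0],[0,0,0]]
    - [1,[256,-97,5],[0,0,0]]
    - [1,[297,-112,10],[0,0,0]]
    - [1,[335,-127,15],[0,0,0]]
    - [1,[366,-138,18],[0,0,0]]
    - [1,[385,-145,20],[0,0,0]]
    - [1,[392,-148,20],[0,0,0]]

```text
time_s: 14.5
tcp_pos: [0.5889, -0.0411, 0.1451]
eef_rot: [179.8, -0.1, -98.0]
contact_force: [-0.7, 0.9, 0.2]
gripper_width: 0.0876
gripper_force: 0.0
```

```bash
python3 - <<'E'
from mv import *
from m import sleeve
im,d=r.capture('top');P=cloud('top',d)
for k,c in dict(short=(.497,.3705),long=(.4815,.2635),rL=(.5895,.2447),rS=(.595,.3578)).items(): print(k,sleeve('top',P,c,.035))
cv2.imwrite('pics/t2.png',cv2.resize(im[140:320,100:340,::-1],(800,600)))
O=[.5915,-.0373]
plan(([*O,.15],down(-98.2)),([*O,.03],down(-98.2)))
E
```

```text
short [5.880e-02 4.958e-01 3.705e-01 2.060e-02 1.050e+02]Traceback (most recent call last):
  File "<stdin>", line 4, in <module>
  File "m.py", line 5, in sleeve
    zt=np.percentile(Q[Q[:,2]>.02][:,2],95)
    return _quantile_unchecked(
        a, q, axis, out, overwrite_input, method, keepdims, weights)
    return _ureduce(a,
                    func=_quantile_ureduce_func,
    ...<5 lines>...
                    overwrite_input=overwrite_input,
                    method=method)
    r = func(a, **kwargs)
    result = _quantile(arr,
                       quantiles=q,
    ...<2 lines>...
                       out=out,
                       weights=wgt)
    slices_having_nans = np.isnan(arr[-1, ...])
                                  ~~~^^^^^^^^^
IndexError: index -1 is out of bounds for axis 0 with size 0
```

```bash
python3 - <<'E'
from mv import *
im,d=r.capture('scene');im2,d2=r.capture('top')
a=cv2.resize(im[100:310,200:480,::-1],(400,300));b=cv2.resize(im2[140:320,90:330,::-1],(400,300))
cv2.imwrite('pics/t3.png',cv2.resize(np.hstack([cv2.resize(im[150:300,240:440,::-1],(400,300)),b]),(800,300)))
plan()
E
```

```text
t 14.65 tcp [ 0.5896 -0.0388  0.1462] [ 1.7992e+02 -2.0000e-02 -9.7920e+01] j [ 15.2  16.4 -16.4  -0.  -57.2 -23.1] w 0.0876
```

View pics/t3.png

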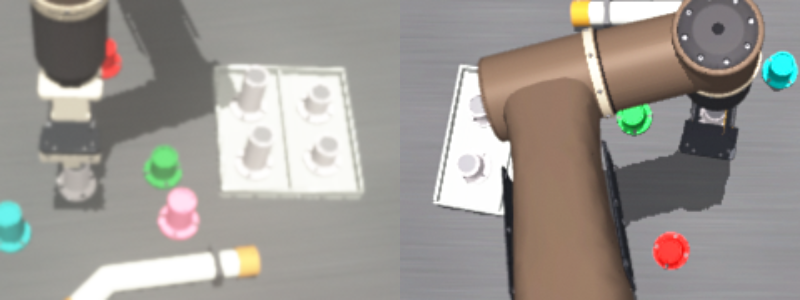

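The left view shows all four sleeves standing in the tray: tall ones at (253,90) and (258,150), short ones at (320,98) and (325,152). The arm only hides the long one from the top camera. Now I descend on the odd sleeve at (75,180).

Call:
carry_out:
  deltas:
    - [1,[-1.7,-1.7,10],[0,0,0]]
    - [1,[-1.7,-1.7,35],[0,0,0]]
    - [1,[-1.7,-1.7,70],[0,0,0]]
    - [1,[-1.7,-1.7,98],[0,0,0]]
    - [1,[-1.7,-1.7,112],[0,0,0]]
    - [1,[-1.7,-1.7,116],[0,0,0]]
    - [0,[-1.7,-1.7,116],[0,0,0]]
    - [0,[-1.7,-1.7,116],[0,0,0]]
    - [0,[-1.7,-1.7,116],[0,0,0]]
    - [0,[-1.7,-1.7,116],[0,0,0]]
    - [0,[-1.7,-1.7,116],[0,0,0]]
    - [0,[-1.7,-1.7,116],[0,0,0]]
  squeeze: 30

```text
time_s: 15.85
tcp_pos: [0.5923, -0.0369, 0.0315]
eef_rot: [-180.0, 0.0, -97.9]
contact_force: [-0.1, -0.1, 0.4]
gripper_width: 0.0452
gripper_force: 0.0
```

```bash
python3 - <<'E'
from mv import *
s=r.get_state();h=s['tcp_pos'][2]
t,a=np.radians([27.5,165]);lz=np.array([np.sin(t)*np.cos(a),np.sin(t)*np.sin(a),np.cos(t)])
lens=np.array([.5347,-.2515,.0785]);F=lens+.12*lz;T=F+h*lz;print('F',F,'T',T)
D=down(-97.9);z=-lz;ax=np.cross([0,0,-1],z);ax/=np.linalg.norm(ax);Rt=R.from_rotvec(ax*t)*D
plan(([.5915,-.0373,.17],D),([.53,-.13,.24],D),(T+.04*lz,Rt),(T,Rt))
E
```

```text
F [ 0.48117821 -0.23715888  0.1849413 ] T [ 0.46715027 -0.2334001   0.21283933]
t 15.85 tcp [ 0.5923 -0.0369  0.0315] [-1.7996e+02  1.0000e-02 -9.7850e+01] j [ 15.3  24.  -22.9   0.  -43.  -23.1] w 0.0452
[0.4, 0.6, -138.5] [-0.001, 0.0, 0.001]
[100.7, 48.8, -208.6] [-0.001, 0.0, 0.001]
[209.4, 115.3, -217.0] [0.476, 0.06, 0.001]
[211.7, 97.0, -181.5] [0.476, 0.06, 0.001]
```

Call:
carry_out:
  deltas:
    - [0,[0,0,0],[0,0,0]]
    - [0,[0,0,0],[0,0,0]]
    - [0,[0,0,0],[0,0,0]]
    - [0,[0,0,-8],[0,0,0]]
    - [0,[0,0,-30],[0,0,0]]
    - [0,[0,0,-65],[0,0,0]]
    - [0,[0,0,-100],[0,0,0]]
    - [0,[8,3,-135],[0,0,0]]
    - [0,[25,12,-165],[0,0,0]]
    - [0,[48,24,-190],[0,0,0]]
    - [0,[70,34,-202],[0,0,0]]
    - [0,[82,40,-208],[0,0,0]]

```text
time_s: 17.05
tcp_pos: [0.5406, -0.1138, 0.241]
eef_rot: [-179.9, 0.0, -97.9]
contact_force: [-0.4, 1.0, -1.7]
gripper_width: 0.04
gripper_force: 30.0
```

```bash
cat > tgt.py <<'E'
from mv import *
h=.0315
def go(tilt=27.5,az=165,lens=(.5347,-.2515,.0785)):
    t,a=np.radians([tilt,az]);lz=np.array([np.sin(t)*np.cos(a),np.sin(t)*np.sin(a),np.cos(t)])
    T=np.array(lens)+(.12+h)*lz
    D=down(-97.9);ax=np.cross([0,0,-1],-lz);ax/=np.linalg.norm(ax);Rt=R.from_rotvec(ax*t)*D
    plan((T+.04*lz,Rt),(T,Rt))
E
python3 -c "
from tgt import *
go()"
```

```text
t 17.05 tcp [ 0.5406 -0.1138  0.241 ] [-1.7988e+02  3.0000e-02 -9.7880e+01] j [  8.4   8.4 -13.8   0.  -67.7 -16.3] w 0.04
[126.3, 74.7, -7.6] [0.474, 0.06, 0.0]
[128.6, 56.5, 27.9] [0.474, 0.06, 0.0]
```

Call:
carry_out:
  deltas:
    - [0,[7,4,-1],[0.03,0.004,0]]
    - [0,[22,13,-2],[0.09,0.01,0]]
    - [0,[40,24,-3],[0.16,0.02,0]]
    - [0,[58,34,-4],[0.23,0.03,0]]
    - [0,[76,45,-5],[0.3,0.04,0]]
    - [0,[94,56,-6],[0.37,0.05,0]]
    - [0,[112,66,-7],[0.43,0.055,0]]
    - [0,[123,73,-8],[0.465,0.06,0]]
    - [0,[126,75,-8],[0.474,0.06,0]]
    - [0,[126,75,-8],[0.474,0.06,0]]

```text
time_s: 18.05
tcp_pos: [0.449, -0.2275, 0.2469]
eef_rot: [-152.8, -3.3, -98.7]
contact_force: [0.2, -0.7, -1.3]
gripper_width: 0.0398
gripper_force: 30.0
```

```bash
python3 -c "
from tgt import *
go()"
```

```text
t 18.05 tcp [ 0.449  -0.2275  0.2469] [-152.84   -3.3   -98.7 ] j [  0.9 -13.6 -44.6  13.3 -33.3 -18.3] w 0.0398
[1.1, -1.0, -1.1] [0.003, -0.0, 0.0]
[1.1, -1.1, 38.9] [0.003, -0.0, 0.0]
```

Call:
carry_out:
  deltas:
    - [0,[0,0,5],[0,0,0]]
    - [0,[1,-1,15],[0,0,0]]
    - [0,[1,-1,26],[0,0,0]]
    - [0,[1,-1,34],[0,0,0]]
    - [0,[1,-1,38],[0,0,0]]
    - [0,[1,-1,39],[0,0,0]]
    - [0,[1,-1,39],[0,0,0]]
    - [0,[1,-1,39],[0,0,0]]
    - [0,[1,-1,39],[0,0,0]]

```text
time_s: 18.95
tcp_pos: [0.468, -0.233, 0.2134]
eef_rot: [-152.8, -3.3, -98.7]
contact_force: [-0.4, -0.3, -1.4]
gripper_width: 0.0395
gripper_force: 30.0
```

```bash
python3 - <<'E'
from tgt import *
go()
im,d=r.capture('scene');im2,_=r.capture('top')
P=cloud('scene',d)
cv2.imwrite('pics/f.png',np.hstack([cv2.resize(im[130:280,150:300,::-1],(400,400)),cv2.resize(im2[130:310,100:280,::-1],(400,400))]))
s=r.get_state();print(s['gripper_force'],s['contact_force'])
E
```

```text
t 18.95 tcp [ 0.468  -0.233   0.2134] [-152.76   -3.3   -98.65] j [ -0.5  -9.2 -46.8  15.  -26.5 -19.3] w 0.0395
[0.5, 1.0, -39.8] [0.001, -0.0, 0.001]
[0.5, 0.9, 0.2] [0.001, -0.0, 0.001]
29.999832808971405 [ 0.95654056  0.61009007 -1.52978873]
```

View pics/f.png

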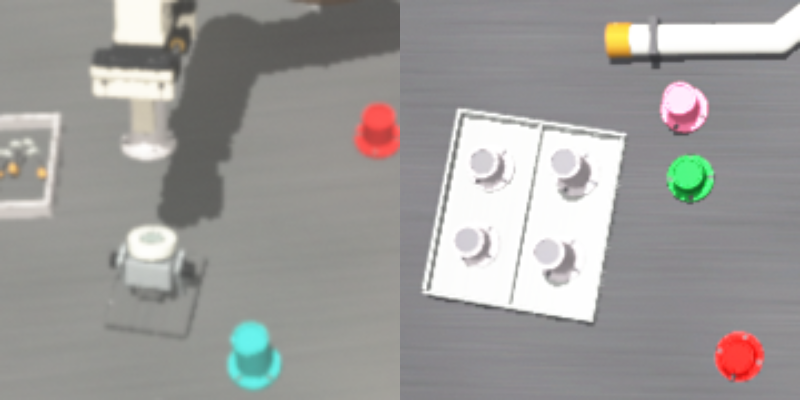

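The left view shows the odd sleeve held upright in the fingers with its flange at (148,145), facing the ring light at (152,243). The right view shows all four tray sleeves standing in their rows. One last numeric check of the flange centre for slip, then I hand in.

```bash
python3 - <<'E'
from mv import *
s=r.get_state();Rr=R.from_euler('xyz',s['eef_rot'],degrees=True);F=s['tcp_pos']+Rr.apply([0,0,.0275])
k,d,v=K('scene')
q=v[:3,:3]@F+v[:3,3];p=cv2.projectPoints(q.reshape(1,1,3),np.zeros(3),np.zeros(3),k,d)[0].ravel()
print('mid-flange expected px',p,'seen about 205.5,184.4; 1px mm',q[2]/k[0,0]*1000)
if np.linalg.norm(p-[205.5,184.4])<5: print(r.close_job())
E
```

```text
mid-flange expected px [205.65974928 183.21426534] seen about 205.5,184.4; 1px mm 2.9125150482357984
the job is handed in; nothing more can be done
None
```

The job is handed in, verdict not shown: the short and long sleeves stand released in their matching tray rows, and the odd sleeve is held still about 12 cm before the lens, flange facing it, lined up to within a few mm by my camera measurements.

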